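Lay out the board repair kit on the squared mat

TASK

Lay out the board repair kit on the dark blue mat, each thing in the middle of its own printed square: the screw jar with the blue lid, upright, in the empty square between the circuit board and the black tape roll; the solder spool, upright, in the square in front of the board (on the robot's side); and the red fuse box flat in the square in front of the tape, its long side running from the robot's side of the mat towards the tape, with the blue fuse box stacked squarely and the same way round on top of it. Leave the board, the tape, the pale fuse box and the red-banded coax adaptor where they are, and let go of everything.

Things in the scene. Friction and masses are not known exactly. Their poses are not given: they have to be found in the camera images.
- mat: Dark blue mat fixed to the bench, 200 (its x) by 285 (its y) by 4 mm, white lines making six 85 mm squares, two rows of three. Origin: centre of its underside; x points away from the robot to the back row, y to the robot's left (turned up to 0.2 rad). Square centres: x = -42.5 mm (front row, nearer the robot) or +42.5 mm (back row), y = +85, 0 or -85 mm; top at z = 4 mm.
- board: Green circuit board with blue and black components, 50 mm (its x) by 72 mm (its y) by 15 mm high, fixed in the middle of the left or the right square of the mat's back row. Origin at the centre of its underside.
- tape: Loose roll of black tape lying flat, 66 mm across, 18 mm high, in the middle of the other end square of the mat's back row. It stays there. Origin at the centre of its underside.
- jar: Closed round screw jar, white with a blue lid: body 50 mm across, lid 53 mm across from 30 to 42 mm above its underside, 42 mm high, about 0.11 kg, upright on the bench. Origin at the centre of its underside, z up.
- spool: Solder spool with black flanges, standing on one flange: 63 mm across, 42 mm high, about 0.28 kg. It grips like a solid cylinder 63 mm wide. Origin at the centre of its underside, z up.
- red_box: Box of fuses, 28 mm (its x) by 52 mm (its y, the long side) by 16 mm high, red body, lying flat; origin at the centre of its underside, z up. Goes on the mat; lies on the bench at first.
- blue_box: Box of fuses, 28 mm (its x) by 52 mm (its y, the long side) by 16 mm high, blue body, lying flat; origin at the centre of its underside, z up. Goes on top of the red one (its underside then 20 mm above the mat's underside).
- white_box: Box of fuses, 28 mm (its x) by 52 mm (its y, the long side) by 16 mm high, pale grey-white body, lying flat; origin at the centre of its underside, z up. A bystander that is to stay where it is.
- adaptor: Metal coax adaptor with a red band, lying down, 62 mm long (its y), 21 mm across. Origin at the centre of its underside. A bystander that is to stay where it is.
Not all that is in view belongs to the job. What is shaped like the blue_box but pink is not meant.

How it is judged:
At the end, for the whole second after the job is handed in: All released, still, flat: jar, spool and red box within 12 mm of their square centres along each mat axis; red box within 0.2 rad of front-to-back; blue box on it within 10 mm and 0.2 rad; heights to 3 mm, tilt under 0.1 rad; tape moved under 12 mm, pale box and adaptor under 20 mm (x of jar in the frame of mat between 0.0305 and 0.0545 m and y of jar in the frame of mat between -0.012 and 0.012 m and z of jar in the frame of mat between 0.001 and 0.007 m and angle between each of jar, spool, red_box, blue_box's own z axis and vertical below 0.1 rad and z of spool in the frame of mat between 0.001 and 0.007 m and z of red_box in the frame of mat between 0.001 and 0.007 m and z of blue_box in the frame of mat between 0.017 and 0.023 m and horizontal distance between blue_box and red_box below 0.01 m and angle between the y axis of red_box and the x axis of mat, either way round below 0.2 rad and angle between the y axis of blue_box and the y axis of red_box, either way round below 0.2 rad and distance of tape from where it was at the start of the episode below 0.012 m and distance of each of white_box, adaptor from where it was at the start of the episode below 0.02 m and linear speed of each of jar, spool, red_box, blue_box, tape, white_box, adaptor below 0.02 m/s and angular speed of each of jar, spool, red_box, blue_box, tape, white_box, adaptor below 0.2 rad/s and ((y of board in the frame of mat above 0 m and x of spool in the frame of mat between -0.0545 and -0.0305 m and y of spool in the frame of mat between 0.073 and 0.097 m and x of red_box in the frame of mat between -0.0545 and -0.0305 m and y of red_box in the frame of mat between -0.097 and -0.073 m) or (y of board in the frame of mat below 0 m and x of spool in the frame of mat between -0.0545 and -0.0305 m and y of spool in the frame of mat between -0.097 and -0.073 m and x of red_box in the frame of mat between -0.0545 and -0.0305 m and y of red_box in the frame of mat between 0.073 and 0.097 m))); the robot touches nothing.
It fails at once if the tape roll is moved by more than 12 mm (distance of tape from where it was at the start of the episode above 0.012 m).
It fails at once if the pale fuse box is moved by more than 20 mm (distance of white_box from where it was at the start of the episode above 0.02 m).
It fails at once if the red-banded adaptor is moved by more than 20 mm (distance of adaptor from where it was at the start of the episode above 0.02 m).
It also fails if it takes over 128 s, if anything falls off the work surface, if the arm or the gripper's body presses on something with over 40 N, if the wrist force passes 120 N, or if a joint passes its speed limit or range.

ROBOT

A 6-joint arm with a two-finger parallel gripper is mounted at the origin on a cart in front of the work surface, level with it; the furniture and walls round the work are solid. World frame = base frame: x ahead of the robot, y to its left, z up, the work surface at z = 0. Lengths are in m, angles in rad, forces in N, time in s.
With the tool pointing down it reaches from about 0.25 to 0.725 m from the base axis. Payload 4 kg.
Tool frame: the origin (TCP) lies midway between the tips of the shut fingers; the grasp point (between the pads) lies grip_point_offset behind it (grip_point_offset is the distance from the TCP to the grasp point, in m); z points along the fingers, y is the line along which they close (so a half turn about z gives the same grasp; the last joint's range is limited). The gripper opens to 85 mm and grips with 20 to 120 N. Pads are 22 mm wide; open, the fingers measure 114 mm over their backs; the gripper's body (76 mm by 85 mm) begins 54 mm behind the grasp point. The pads swing forward as they close: fully open they stand 13 mm farther back than shut.
Start: joints at [1.33, 0.241, 0.005, 1.335, 0, 1.571], TCP at [0.119, 0.486, 0.203] pointing down, gripper open.
Joint ranges: [-2.72, 2.72], [-1.05, 1.87], [-1.09, 1.28], [-1.99, 2.15], [-1.42, 1.44], [-3.14, 3.14]. Speed limits (rad/s): [2.79, 2.79, 3.14, 3.14, 3.14, 3.14].

INTERFACE

Orientations are given as a unit quaternion [x, y, z, w].
In Python, from workcell import * gives the robot as it stands. The module is installed in compiled form; this text tells all that it offers.
- The arm moves only by the tool arm_command, never from a script. Its arguments are lists of equal length, an entry for each row: "slide": the shift along the tool's x, y, z in cm, a list of three; "spin": the turn about the tool's z in degrees. A call has exactly 5 rows; each row is the pose to reach, as a shift and turn from the pose commanded when the call began, along the tool's axes at that moment; what a row does not reach only later rows make up. A row lasts 1/8 s, in which the tool goes at most 62.5 mm and 10.7 degrees, less where a joint would pass 70% of its speed; a pose out of reach is approached as far as the arm can. A call with a gripper value outside its range is refused whole. "jaw" is the finger opening in cm, from 0 to 8.54, set as the call begins (left out, the last holds). The fingers move at their own pace and stop on an object; the grip force is fixed at half the most. Time passes only in rows, so rows that repeat a pose let the fingers close, or fill a call up. It gives the time, the measured TCP pose, the force, the opening and the grip force at its end, in the units of the state.
- get_obs(): the state, without advancing time (a new reading comes with each control period).
- camera(name): name is "scene" or "top" or "wrist"; returns a dict with "pixels" (400x640x3 uint8, red, green, blue), "range_z" (400x640 float32, m along the optical axis (not along the pixel's ray), 0 where there is no reading), "intrinsics" (3x3 intrinsics, pixels), "rvec" (rotation vector, rad) and "tvec" (3), from world to camera coordinates, as OpenCV has them. Camera axes: x right, y down, z forward; pixel columns grow to the right and rows downward; lengths in m; the calibration is good to about 2 mm. A picture is of the moment at which its call begins.
- job_done(): hands the job in; it is judged then, once.
Trained networks look in a picture, given as the dict that the camera call returned (one of the last four; its "shot" number tells which), for a name from the list of things; names that differ only in an ending like _2 or _b are one class to them, and where a whole thing is asked for, a point or a joint stands for the part that bears it (a point fixed in the world has none). Each returns a list of dicts, best first, with "confidence" (0 to 1); they miss things now and then, are a little off and sometimes report something else, mostly with a low value. They report only what shows in the picture. A call takes as long as a camera call. They do not tell look-alikes from the thing itself.
- recognise(picture, thing): "centre" ([column, row] in pixels, amid what is visible of it).
- landmark_of(picture, thing): "centre" ([column, row] in pixels: a listed point, or the origin of a listed thing).
The state is a dict: "clock": time; "joint_pos": joint angles; "joint_vel": joint speeds; "tau": joint torques, N m; "eef_pos": TCP position; "tool_rot": TCP orientation; "ft_force": force on the tool from outside, world axes, zero at the start; "ft_torque": the same for the moment, N m; "grip_width": finger opening in m; "grasp_force": force on a finger pad.
Only numpy, scipy, OpenCV 4.12 (cv2) and the standard library are available. Lean on these libraries where they do the work, as an engineer would, in place of code of your own. Each camera call takes 0.05 s, during which the arm holds its last target. There are 200 camera calls.

## Working session

There is one attempt and no reset: what is moved stays moved. The work goes in short steps, Python scripts to look and compute and a tool call to move; the robot and the scene stay as the last step left them, time stands still between calls to the robot, and variables do not carry over. Pictures are saved under pics/ and viewed, at most 14 in all, crops included, and the job is handed in when it is done.

Besides the shell and the picture viewer there is one more tool, called after "Emit:" in YAML: its name, and indented under it one key for each argument. arm_command: Moves the arm, as the interface text tells. Its arguments: {"type":"object","properties":{"slide":{"type":"array","items":{"type":"array","items":{"type":"number"}}},"spin":{"type":"array","items":{"type":"number"}},"jaw":{"type":"number"}},"required":["slide","spin"]}

```bash
mkdir -p pics
cat > h.py <<'E'
from workcell import *
import numpy as np, cv2
def world(c,uv,z=None):
    R=cv2.Rodrigues(np.array(c["rvec"],float))[0]; t=np.array(c["tvec"],float).ravel()
    d=np.linalg.inv(c["intrinsics"])@np.array([uv[0],uv[1],1.0])
    if z is None:
        u,v=int(round(uv[0])),int(round(uv[1])); p=c["range_z"][max(0,v-2):v+3,max(0,u-2):u+3]; p=p[p>0]
        return R.T@(d*np.median(p)-t)
    o=-R.T@t; r=R.T@d; return o+r*(z-o[2])/r[2]
def cloud(c):
    R=cv2.Rodrigues(np.array(c["rvec"],float))[0]; t=np.array(c["tvec"],float).ravel()
    v,u=np.mgrid[0:400,0:640]; Z=c["range_z"]
    d=np.stack([u,v,np.ones_like(u)],-1)@np.linalg.inv(c["intrinsics"]).T
    return (d*Z[...,None]-t)@R
def save(c,n): cv2.imwrite("pics/"+n,cv2.cvtColor(c["pixels"],cv2.COLOR_RGB2BGR))
E
python3 - <<'E'
from h import *
o=get_obs(); print(o["clock"],o["eef_pos"],o["tool_rot"],{k:v for k,v in o.items() if 'grip' in k})
try: print(grip_point_offset)
except Exception as e: print(e)
for n in ("top","scene"):
    c=camera(n); save(c,n+"0.png")
    for t in "mat board tape jar spool red_box blue_box white_box adaptor".split():
        for f in (recognise,landmark_of):
            print(n,t,f.__name__,[(np.round(r["centre"],0).tolist(),round(r["confidence"],2),np.round(world(c,r["centre"]),3).tolist()) for r in f(c,t)[:4]])
E
```

```text
0.0 [0.11907098 0.4849129  0.20223048] [ 1.20100700e-01  9.92761180e-01 -1.02306991e-03 -1.18016895e-04] {'grip_width': 0.08547478764447107}
0.0187
top mat call [([222.0, 190.0], 0.8, [0.489, 0.259, 0.004])]
top mat call [([224.0, 188.0], 0.7, [0.497, 0.253, 0.003]), ([374.0, 202.0], 0.2, [0.463, -0.161, 0.015])]
top board call [([256.0, 178.0], 0.61, [0.525, 0.166, 0.008])]
top board call [([256.0, 178.0], 0.81, [0.524, 0.164, 0.008]), ([373.0, 202.0], 0.54, [0.464, -0.158, 0.015])]
top tape call [([193.0, 168.0], 0.93, [0.548, 0.342, 0.004])]
top tape call [([195.0, 169.0], 0.77, [0.547, 0.335, 0.004])]
top jar call [([328.0, 202.0], 0.88, [0.46, -0.035, 0.042])]
top jar call [([329.0, 201.0], 0.6, [0.463, -0.036, 0.042])]
top spool call [([448.0, 206.0], 0.67, [0.457, -0.364, 0.017])]
top spool call [([450.0, 206.0], 0.88, [0.458, -0.366, 0.029])]
top red_box call [([374.0, 200.0], 0.54, [0.47, -0.16, 0.015])]
top red_box call [([375.0, 202.0], 0.51, [0.463, -0.165, 0.014])]
top blue_box call [([392.0, 226.0], 0.74, [0.399, -0.211, 0.015]), ([457.0, 156.0], 0.61, [0.596, -0.388, 0
[... 1156 characters left out ...]
6])]
scene blue_box call [([348.0, 260.0], 0.75, [0.402, -0.215, 0.016]), ([434.0, 266.0], 0.65, [0.584, -0.389, 0.016])]
scene blue_box call [([347.0, 260.0], 0.69, [0.399, -0.212, 0.016]), ([433.0, 264.0], 0.51, [0.587, -0.383, 0.016])]
scene white_box call [([374.0, 260.0], 0.5, [0.464, -0.263, 0.016])]
scene white_box call [([376.0, 258.0], 0.63, [0.474, -0.26, 0.015]), ([283.0, 172.0], 0.58, [0.499, 0.257, 0.004]), ([322.0, 217.0], 0.55, [0.442, -0.042, 0.039])]
scene adaptor call [([303.0, 183.0], 0.58, [0.513, 0.156, 0.012]), ([364.0, 286.0], 0.55, [0.373, -0.314, 0.02]), ([350.0, 238.0], 0.41, [0.466, -0.15, 0.015])]
scene adaptor call [([360.0, 286.0], 0.58, [0.368, -0.307, 0.013])]
```

Run:
```python
import cv2
a=cv2.imread("pics/top0.png")[110:290,140:520]; cv2.imwrite("pics/topcrop.png",cv2.resize(a,(800,379),interpolation=cv2.INTER_CUBIC))
```

```text
(no output)
```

View pics/topcrop.png

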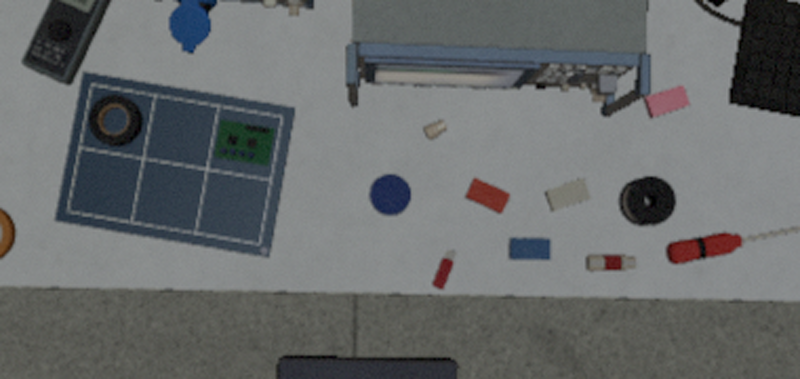

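View pics/scene0.png

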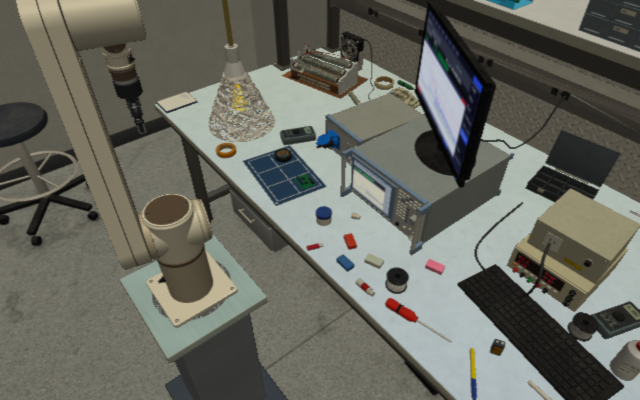

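Candidates (top camera, full-frame pixels):
- Blue box: (392,227) is blue. The pink twin at (457,157) is rejected.
- Red box: (374,202). The small red stick at (351,238), the red-handled screwdriver at (475,228) and the adaptor at (430,234) are not it.
- Jar: blue disc at (326,202). The blue thing at (231,121) is not it.
- Spool: (448,205). The tape on the mat at (194,167) and the far spool are not it.

The board is at the right end of the back row, so the spool goes front right and the boxes front left.

```bash
cat >> h.py <<'E'
def rect(c,mask,zlo,zhi):
    P=cloud(c); m=mask&(P[...,2]>zlo)&(P[...,2]<zhi)
    n,l,s,_=cv2.connectedComponentsWithStats(m.astype(np.uint8)); k=1+np.argmax(s[1:,4])
    q=P[l==k][:,:2]; r=cv2.minAreaRect((q*1000).astype(np.float32))
    (cx,cy),(w,h),a=r
    if w<h: a+=90   # angle of long side
    return np.round([cx,cy,max(w,h),min(w,h),(a+90)%180-90],1), s[k,4]
def win(P,x,y,r): return np.hypot(P[...,0]-x,P[...,1]-y)<r
E
python3 - <<'E'
from h import *
c=camera("top"); P=cloud(c); h=cv2.cvtColor(c["pixels"],cv2.COLOR_RGB2HSV); I=c["pixels"].astype(int)
for n,x,y in (("red",.465,-.162),("blue",.4,-.212),("white",.467,-.262),("adaptor",.38,-.312)): print(n,rect(c,win(P,x,y,.045),.008,.03))
for n,x,y in (("jar",.461,-.036),("spool",.457,-.367)):
    print(n,rect(c,win(P,x,y,.06),.035,.05))
print("tape",rect(c,win(P,.546,.34,.05),.012,.03)); print("board",rect(c,win(P,.525,.165,.06),.0065,.03))
m=(I[...,2]-I[...,0]>8)&win(P,.49,.257,.2)
m=cv2.morphologyEx(m.astype(np.uint8),cv2.MORPH_CLOSE,np.ones((7,7)))>0
print("mat",rect(c,m,-.01,.03))
print("intr",c["intrinsics"][0][0], -cv2.Rodrigues(c["rvec"])[0].T@np.ravel(c["tvec"]))
big=cv2.resize(c["pixels"][150:260,300:480,::-1],(800,489),interpolation=cv2.INTER_CUBIC);cv2.imwrite("pics/c1.png",big)
E
```

```text
red (array([ 462.1, -153.1,   51.8,   28.4,   64.9]), np.int32(200))
blue (array([ 394. , -208.4,   50.5,   27.3,  -88.9]), np.int32(199))
white (array([ 465.4, -258.1,   52.8,   27.7,  -70. ]), np.int32(197))
adaptor (array([ 378.2, -314.4,   62.1,   19.2,  -89. ]), np.int32(173))
jar (array([459. , -25.1,  51.1,  51. ,   1. ]), np.int32(303))
spool (array([ 458.5, -357.9,   62.1,   59.6,  -87.4]), np.int32(401))
tape (array([550. , 333.6,  65. ,  64.7, -20.3]), np.int32(360))
board (array([520.9, 166.3,  84.6,  69.7, -68.2]), np.int32(381))
mat (array([499.3, 261.5, 296. , 203.4,  81.2]), np.int32(7362))
intr 459.32317955420194 [ 0.39306168 -0.00604314  1.27092957]
```

View pics/c1.png

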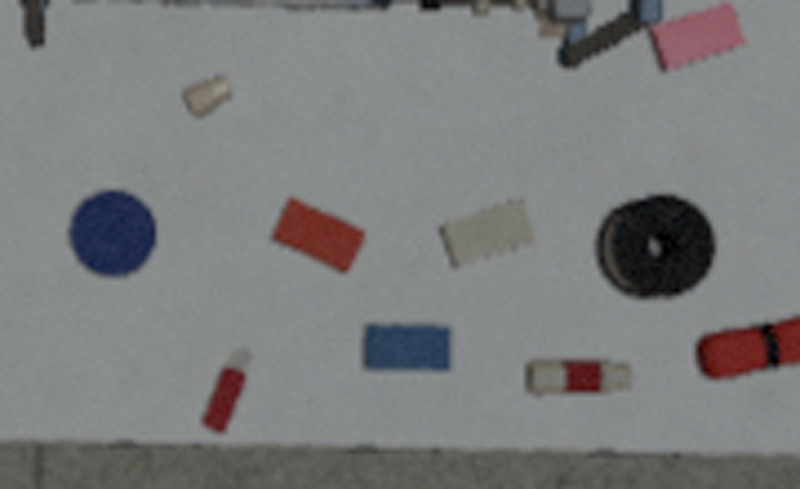

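The crop confirms the choices: red box at crop (318,235), blue (407,347), white (487,233), jar (113,233), spool (657,246). Next I'll refine the mat pose by fitting its white grid.

```bash
cat >> h.py <<'E'
from scipy.optimize import minimize
def fitmat(c,p0):
    g=cv2.cvtColor(c["pixels"],cv2.COLOR_RGB2GRAY).astype(np.float32); g=cv2.GaussianBlur(g,(0,0),1.0)
    s=np.linspace(-127.5,127.5,120); t=np.linspace(-85,85,80)
    L=np.array([(x,y) for x in(-85,0,85) for y in s]+[(x,y) for y in(-127.5,-42.5,42.5,127.5) for x in t])/1000
    def f(p):
        a=p[2]; W=np.c_[p[0]+L[:,0]*np.cos(a)-L[:,1]*np.sin(a),p[1]+L[:,0]*np.sin(a)+L[:,1]*np.cos(a),np.full(len(L),.004)]
        q=cv2.projectPoints(W,np.array(c["rvec"],float),np.array(c["tvec"],float),np.array(c["intrinsics"],float),None)[0][:,0].astype(np.float32)
        return -float(cv2.remap(g,q[None,:,0].copy(),q[None,:,1].copy(),cv2.INTER_LINEAR,borderValue=0).mean())
    best=min((minimize(f,np.array(p0)+[dx,dy,da],method="Nelder-Mead",options=dict(initial_simplex=np.array(p0)+[dx,dy,da]+np.array([[0,0,0],[.004,0,0],[0,.004,0],[0,0,.02]]))) for dx in(-.006,0,.006) for dy in(-.006,0,.006) for da in(-.03,0,.03)),key=lambda r:r.fun)
    return best.x,best.fun
def go(x,y,z,yaw=None):
    "slide (cm) and spin (deg) from the current pose; yaw(deg)=direction of tool y, mod 180; x,y,z are TCP target"
    o=get_obs(); from scipy.spatial.transform import Rotation as Ro
    R=Ro.from_quat(o["tool_rot"]).as_matrix(); d=R.T@(np.array([x,y,z])-o["eef_pos"])*100
    cur=np.degrees(np.arctan2(R[1,1],R[0,1])); sp=0 if yaw is None else -((yaw-cur+90)%180-90)
    print("clock",round(o["clock"],2),"pos",np.round(o["eef_pos"],4),"yaw",round(cur,1),"w",round(o["grip_width"],4),"slide",np.round(d,2),"spin",round(sp,1),"j",np.round(o["joint_pos"],2),"tool z",np.round(R[:,2],3))
E
python3 - <<'E'
from h import *
c=camera("top"); print(fitmat(c,(.494,.257,-.17)))
c2=camera("scene"); print(fitmat(c2,(.494,.257,-.17)))
go(.459,-.025,.2,81-0)
E
```

```text
(array([ 0.53452649,  0.53137429, -0.18565214]), np.float64(-123.7734146118164))
(array([ 0.8429943 ,  0.60287756, -2.93364249]), np.float64(-181.9201202392578))
clock 2.05 pos [0.1192 0.4856 0.2031] yaw 76.2 w 0.0854 slide [-45.17 -41.48   0.31] spin -4.8 j [1.33 0.24 0.   1.34 0.   1.57] tool z [-0. -0. -1.]
```

Emit:
arm_command:
  slide:
    - [-4.5, -4.1, 0]
    - [-9, -8.3, 0]
    - [-13.5, -12.4, 0]
    - [-18, -16.5, 0]
    - [-22.5, -20.7, 0]
  spin: [8.5, 17, 25.5, 34, 42.5]

```text
clock: 2.68
eef_pos: [0.2893, 0.2294, 0.2034]
tool_rot: [0.474, 0.881, 0.001, 0.0]
ft_force: [0.6, 0.8, -0.8]
grip_width: 0.0852
grasp_force: 0.0
```

```bash
python3 - <<'E'
s=open("h.py").read()
s=s.replace("g=cv2.GaussianBlur(g,(0,0),1.0)","g=cv2.GaussianBlur(cv2.morphologyEx(g,cv2.MORPH_TOPHAT,np.ones((k,k))),(0,0),sg)").replace("def fitmat(c,p0)","def fitmat(c,p0,k=7,sg=1.0)")
s=s.replace("    return best.x,best.fun","    return np.round(best.x,4),best.fun").replace("def f(p):\n","def f(p):\n        if np.abs(np.array(p)-p0).max()>.03: return 0\n")
open("h.py","w").write(s)
E
python3 - <<'E'
from h import *
c=camera("top"); print(fitmat(c,(.494,.257,-.17)))
c2=camera("scene"); print(fitmat(c2,(.494,.257,-.17),5,.7))
go(.459,-.025,.12,-9.5)
E
```

```text
(array([ 0.4972,  0.2561, -0.1493]), np.float64(-31.99284553527832))
(array([ 0.4972,  0.2574, -0.1497]), np.float64(-28.793468475341797))
clock 2.77 pos [0.2909 0.2263 0.2034] yaw 33.0 w 0.0854 slide [-30.22   0.4    8.39] spin 42.5 j [ 0.66 -0.02 -0.29  1.3  -0.    1.66] tool z [ 0.001 -0.001 -1.   ]
```

The two cameras agree on the mat: (0.497, 0.257), -8.6°. The tape position is consistent with that fit. Moving above the jar.

Emit:
arm_command:
  slide:
    - [-6, 0.1, 1]
    - [-12, 0.2, 2]
    - [-18.1, 0.2, 4]
    - [-24.2, 0.3, 6]
    - [-30.2, 0.4, 8]
  spin: [8.5, 17, 25.5, 34, 42]

```text
clock: 3.4
eef_pos: [0.4585, -0.0157, 0.1241]
tool_rot: [0.757, 0.653, 0.001, 0.0]
ft_force: [1.3, 1.3, 0.1]
grip_width: 0.0854
grasp_force: 0.0
```

Run:
```python
from h import *
c=camera("wrist"); save(c,"w1.png"); P=cloud(c)
print("jar wrist",rect(c,win(P,.459,-.025,.06),.036,.05))
go(.459,-.025,.013,-9)
```

```text
jar wrist (array([458.5, -26. ,  52.3,  52. ,  82.1]), np.int32(3020))
clock 3.45 pos [ 0.4612 -0.0213  0.1214] yaw -9.0 w 0.0853 slide [-0.35 -0.18 10.84] spin 0.0 j [-0.04  0.22 -0.24  1.11 -0.    1.68] tool z [ 0.001 -0.004 -1.   ]
```

View pics/w1.png

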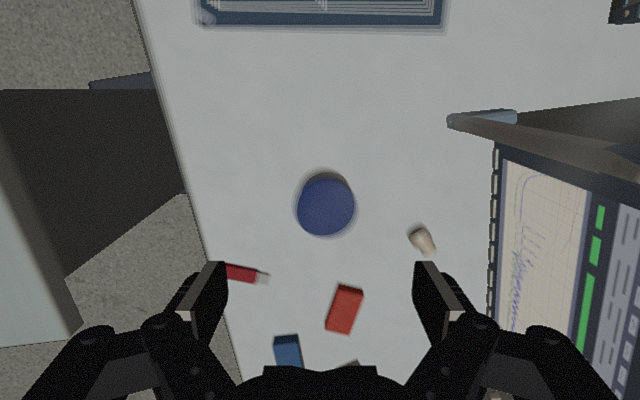

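Emit:
arm_command:
  slide:
    - [0, 0, 2.5]
    - [0, 0, 5]
    - [0, 0, 5]
    - [0, 0, 5]
    - [0, 0, 5]
  spin: [0, 0, 0, 0, 0]

```text
clock: 4.08
eef_pos: [0.4582, -0.0145, 0.0757]
tool_rot: [0.756, 0.654, 0.001, 0.001]
ft_force: [0.8, 0.2, 0.4]
grip_width: 0.0855
grasp_force: 0.0
```

Run:
```python
from h import *
go(.4587,-.0258,.013,-9)
```

```text
clock 4.08 pos [ 0.4582 -0.0145  0.0757] yaw -8.2 w 0.0855 slide [-1.11  0.2   6.27] spin 0.8 j [-0.03  0.26 -0.32  0.99  0.    1.68] tool z [ 0.003 -0.    -1.   ]
```

Emit:
arm_command:
  slide:
    - [-0.5, 0.1, 1]
    - [-1.1, 0.2, 2]
    - [-1.1, 0.2, 2]
    - [-1.1, 0.2, 2]
    - [-1.1, 0.2, 2]
  spin: [0, 0, 0, 0, 0]

```text
clock: 4.7
eef_pos: [0.4577, -0.0261, 0.0546]
tool_rot: [0.756, 0.654, 0.0, 0.0]
ft_force: [-0.1, -0.5, 0.4]
grip_width: 0.0856
grasp_force: 0.0
```

Run:
```python
from h import *
go(.4587,-.0258,.013,-9)
for i in range(3):
    c=camera("wrist"); go(.4587,-.0258,.013,-9)
P=cloud(c); print("jar wrist",rect(c,win(P,.459,-.025,.06),.036,.05))
```

```text
clock 4.7 pos [ 0.4577 -0.0261  0.0546] yaw -8.3 w 0.0856 slide [0.04 0.1  4.16] spin 0.7 j [-0.06  0.29 -0.35  0.93  0.    1.66] tool z [ 0.  0. -1.]
clock 4.75 pos [ 0.4577 -0.0261  0.0546] yaw -8.3 w 0.0852 slide [0.04 0.1  4.16] spin 0.7 j [-0.06  0.29 -0.35  0.93 -0.    1.66] tool z [ 0. -0. -1.]
clock 4.8 pos [ 0.4577 -0.026   0.0546] yaw -8.3 w 0.0854 slide [0.04 0.1  4.16] spin 0.7 j [-0.06  0.29 -0.35  0.93  0.    1.66] tool z [ 0.  0. -1.]
clock 4.85 pos [ 0.4576 -0.026   0.0546] yaw -8.3 w 0.0858 slide [0.04 0.1  4.16] spin 0.7 j [-0.06  0.29 -0.35  0.93  0.    1.66] tool z [ 0. -0. -1.]
jar wrist (array([458.7, -26.2,  52.8,  52.6, -21.3]), np.int32(5338))
```

Emit:
arm_command:
  slide:
    - [0, 0.1, 1.4]
    - [0, 0.1, 2.8]
    - [0, 0.1, 4.1]
    - [0, 0.1, 4.1]
    - [0, 0.1, 4.1]
  spin: [0, 0, 0, 0, 0]

```text
clock: 5.48
eef_pos: [0.4585, -0.0262, 0.0133]
tool_rot: [0.756, 0.654, -0.0, -0.0]
ft_force: [0.8, 0.2, 0.0]
grip_width: 0.0853
grasp_force: 0.0
```

Emit:
arm_command:
  slide:
    - [0, 0, 0]
    - [0, 0, 0]
    - [0, 0, 0]
    - [0, 0, 0]
    - [0, 0, 0]
  spin: [0, 0, 0, 0, 0]
  jaw: 4.5

```text
clock: 6.1
eef_pos: [0.4584, -0.0262, 0.0135]
tool_rot: [0.756, 0.654, 0.0, 0.0]
ft_force: [0.1, -0.2, -0.5]
grip_width: 0.0451
grasp_force: 0.0
```

Emit:
arm_command:
  slide:
    - [0, 0, -2]
    - [0, 0, -5]
    - [0, 0, -8]
    - [0, 0, -10]
    - [0, 0, -10]
  spin: [0, 0, 0, 0, 0]

```text
clock: 6.72
eef_pos: [0.4599, -0.0263, 0.1149]
tool_rot: [0.756, 0.654, 0.001, 0.001]
ft_force: [0.6, 0.9, -0.1]
grip_width: 0.0451
grasp_force: 0.0
```

Run:
```python
from h import *
print(get_obs()["grasp_force"]); c=camera("wrist"); save(c,"w2.png")
go(.5392,.2504,.09,-8.6)
```

```text
0.0
clock 6.78 pos [ 0.4588 -0.0262  0.1136] yaw -8.3 w 0.0452 slide [28.54  3.96  2.37] spin 0.3 j [-0.06  0.22 -0.26  1.09 -0.    1.66] tool z [ 0.001 -0.    -1.   ]
```

View pics/w2.png

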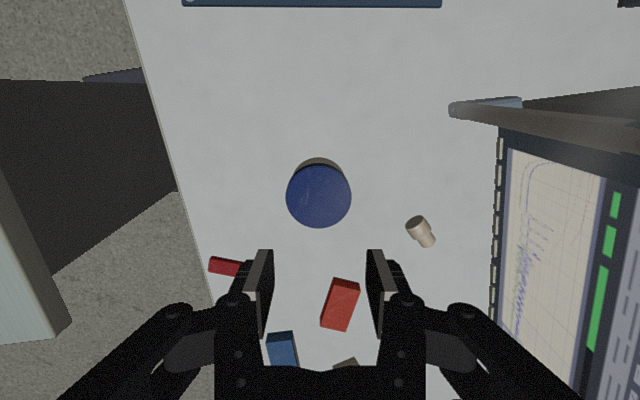

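The jar was missed: it still stands at pixel (318,195) and the jaws are empty. I'll compare where the fingers are in the wrist depth with the reported TCP.

Run:
```python
from h import *
c=camera("wrist"); P=cloud(c); o=get_obs(); print(o["eef_pos"])
for uv in ((262,255),(376,255),(270,300),(372,300),(320,195),(340,305)):
    print(uv,np.round(P[uv[1],uv[0]],4),round(float(c["range_z"][uv[1],uv[0]]),3))
q=cv2.projectPoints(np.array([o["eef_pos"]]),np.array(c["rvec"],float),np.array(c["tvec"],float),np.array(c["intrinsics"],float),None)[0]
print(q, "cam",-cv2.Rodrigues(c["rvec"])[0].T@np.ravel(c["tvec"]))
s=camera("scene");save(s,"s2.png"); t=camera("top")
PT=cloud(t)
print("jar top",rect(t,win(PT,.459,-.025,.07),.036,.05))
m=(PT[...,2]>.06)&win(PT,.45,-.02,.15); print("gripper top", np.round(PT[m].min(0),3),np.round(PT[m].max(0),3),m.sum())
cv2.imwrite("pics/s2c.png",cv2.resize(s["pixels"][100:300,220:460,::-1],(720,600)))
```

```text
[ 0.4580439  -0.02621151  0.1128273 ]
(262, 255) [ 0.434  -0.0115  0.1528] 0.147
(376, 255) [ 0.4851 -0.019   0.1526] 0.147
(270, 300) [ 0.4348 -0.0311  0.1593] 0.147
(372, 300) [ 0.4799 -0.0322  0.1667] 0.138
(320, 195) [ 0.4591 -0.0238  0.0402] 0.256
(340, 305) [ 0.4611 -0.1478  0.0152] 0.319
[[[319.14213152 238.37307115]]] cam [0.46996529 0.05581457 0.28341764]Traceback (most recent call last):
  File "<stdin>", line 9, in <module>
  File "h.py", line 18, in rect
    n,l,s,_=cv2.connectedComponentsWithStats(m.astype(np.uint8)); k=1+np.argmax(s[1:,4])
                                                                      ~~~~~~~~~^^^^^^^^^
    return _wrapfunc(a, 'argmax', axis=axis, out=out, **kwds)
    return bound(*args, **kwds)
ValueError: attempt to get argmax of an empty sequence
```

Run:
```python
from h import *
c=camera("wrist"); P=cloud(c); o=get_obs(); print(np.round(o["eef_pos"],4))
m=(P[...,2]>.09)&win(P,.46,-.026,.045)&(c["range_z"]>0)
print(m.sum(),"z pct",np.round(np.percentile(P[m][:,2],[0,1,5,20,50]),4))
for u in (250,262,268,372,378,390):
    print(u,[(r,np.round(P[r,u],3).tolist()) for r in range(244,262,4)])
s=camera("scene"); save(s,"s2.png"); S=cloud(s); m=(S[...,2]>.05)&win(S,.46,-.026,.06)&(s["range_z"]>0); print("scene z pct",m.sum(),np.round(np.percentile(S[m][:,2],[0,2,10,50]),4) if m.sum() else 0)
cv2.imwrite("pics/s2c.png",cv2.resize(s["pixels"][100:300,220:460,::-1],(720,600)))
```

```text
[ 0.4574 -0.0262  0.1122]
21759 z pct [0.1409 0.1477 0.1575 0.1829 0.2031]
250 [(244, [0.381, -0.077, -0.002]), (248, [0.381, -0.08, 0.0]), (252, [0.38, -0.085, 0.0]), (256, [0.379, -0.089, 0.0]), (260, [0.426, -0.015, 0.149])]
262 [(244, [0.393, -0.078, -0.0]), (248, [0.392, -0.082, -0.001]), (252, [0.432, -0.011, 0.149]), (256, [0.433, -0.011, 0.153]), (260, [0.434, -0.011, 0.157])]
268 [(244, [0.398, -0.079, -0.001]), (248, [0.398, -0.083, -0.001]), (252, [0.435, -0.012, 0.149]), (256, [0.436, -0.012, 0.153]), (260, [0.436, -0.012, 0.156])]
372 [(244, [0.498, -0.094, -0.003]), (248, [0.498, -0.098, -0.001]), (252, [0.482, -0.018, 0.149]), (256, [0.482, -0.018, 0.153]), (260, [0.481, -0.018, 0.156])]
378 [(244, [0.504, -0.094, -0.001]), (248, [0.504, -0.099, -0.002]), (252, [0.485, -0.019, 0.149]), (256, [0.485, -0.019, 0.153]), (260, [0.484, -0.019, 0.156])]
390 [(244, [0.515, -0.096, -0.001]), (248, [0.515, -0.1, -0.001]), (252, [0.515, -0.105, -0.002]), (256, [0.514, -0.109, -0.001]), (260, [0.49, -0.023, 0.15])]
scene z pct 4233 [0.1427 0.1758 0.2311 0.4422]
```

View pics/s2c.png

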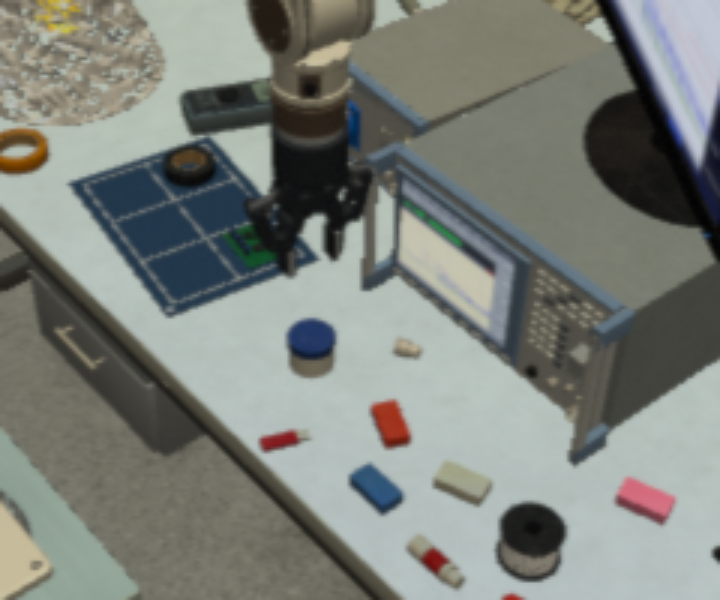

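The scene view shows the jar standing free at (312,347) in the crop, below the open gripper. Both cameras put the fingertips about 30 mm above the reported TCP height, while x and y agree. So reported z reads about 25–30 mm low, and I'll correct for that.

Emit:
arm_command:
  slide:
    - [0, 0, 0]
    - [0, 0, 1]
    - [0, 0, 3]
    - [0, 0, 5]
    - [0, 0, 7]
  spin: [0, 0, 0, 0, 0]
  jaw: 8.5

```text
clock: 7.65
eef_pos: [0.458, -0.0262, 0.0421]
tool_rot: [0.756, 0.654, -0.0, -0.0]
ft_force: [0.1, -0.4, 0.8]
grip_width: 0.0851
grasp_force: 0.0
```

Emit:
arm_command:
  slide:
    - [0, 0.1, 2]
    - [0, 0.1, 4]
    - [0, 0.1, 5.3]
    - [0, 0.1, 5.3]
    - [0, 0.1, 5.3]
  spin: [0, 0, 0, 0, 0]

```text
clock: 8.28
eef_pos: [0.4599, -0.0264, -0.0092]
tool_rot: [0.756, 0.654, 0.0, 0.0]
ft_force: [-0.4, -0.9, -0.0]
grip_width: 0.0852
grasp_force: 0.0
```

Emit:
arm_command:
  slide:
    - [0, 0, 0]
    - [0, 0, 0]
    - [0, 0, 0]
    - [0, 0, 0]
    - [0, 0, 0]
  spin: [0, 0, 0, 0, 0]
  jaw: 4.5

```text
clock: 8.9
eef_pos: [0.4603, -0.0264, -0.0085]
tool_rot: [0.756, 0.654, 0.001, 0.001]
ft_force: [-0.9, 0.2, 5.7]
grip_width: 0.0509
grasp_force: 61.3
```

Gripped. Lifting and carrying to the mat.

Emit:
arm_command:
  slide:
    - [0, 0, -1.5]
    - [0, 0, -4]
    - [0, 0, -7]
    - [0, 0, -9]
    - [0, 0, -9]
  spin: [0, 0, 0, 0, 0]

```text
clock: 9.52
eef_pos: [0.461, -0.0264, 0.082]
tool_rot: [0.756, 0.654, 0.001, 0.001]
ft_force: [0.5, -0.1, -1.0]
grip_width: 0.051
grasp_force: 62.5
```

Run:
```python
from h import *
go(.5392,.2504,.08,-8.6); print(get_obs()["grasp_force"])
```

```text
clock 9.53 pos [ 0.461  -0.0264  0.082 ] yaw -8.3 w 0.051 slide [28.52  3.75  0.22] spin 0.3 j [-0.06  0.26 -0.31  1.    0.    1.66] tool z [ 0.004 -0.    -1.   ]
62.52485632896423
```

Emit:
arm_command:
  slide:
    - [5, 0.7, 0]
    - [10.5, 1.4, 0]
    - [16, 2.1, 0]
    - [22, 2.9, 0]
    - [26.5, 3.5, 0]
  spin: [0, 0, 0, 0, 0]

```text
clock: 10.15
eef_pos: [0.5319, 0.233, 0.0787]
tool_rot: [0.756, 0.655, -0.001, -0.0]
ft_force: [0.6, 0.1, -0.4]
grip_width: 0.0512
grasp_force: 62.6
```

Emit:
arm_command:
  slide:
    - [1, 0.1, 0]
    - [2, 0.3, 0]
    - [2, 0.3, 0.5]
    - [2, 0.3, 1]
    - [2, 0.3, 1]
  spin: [0, 0, 0, 0, 0]

```text
clock: 10.78
eef_pos: [0.5375, 0.2489, 0.0697]
tool_rot: [0.757, 0.654, -0.001, -0.0]
ft_force: [-0.3, 0.6, -1.5]
grip_width: 0.0509
grasp_force: 62.6
```

Run:
```python
from h import *
for i in range(2): c=camera("wrist")
save(c,"w3.png"); P=cloud(c)
s=camera("scene");t=camera("top")
print("top",rect(t,win(cloud(t),.54,.25,.05),.05,.13)) if 0 else None
m=(P[...,2]>.05)&win(P,.539,.25,.045)&(c["range_z"]>0); print(m.sum(),np.round(np.percentile(P[m][:,2],[0,1,5]),4))
h=cv2.cvtColor(c["pixels"],cv2.COLOR_RGB2HSV); b=(h[...,0]>105)&(h[...,0]<130)&(h[...,1]>120)&(P[...,2]>.06)&win(P,.539,.25,.06); print("lid",b.sum(),P[b].mean(0) if b.sum() else 0)
print(fitmat(c,(.4972,.2567,-.1495),15,2))
go(.5392,.2504,-.004,-8.6)
```

```text
32135 [0.0768 0.0848 0.1056]
lid 9449 [0.53772006 0.25201067 0.11983819]
(array([ 0.4957,  0.2559, -0.1487]), np.float64(-71.1990737915039))
clock 10.97 pos [0.5384 0.2499 0.0707] yaw -8.3 w 0.0512 slide [0.06 0.07 7.47] spin 0.3 j [0.43 0.51 0.04 1.11 0.   2.15] tool z [ 0.  0. -1.]
```

View pics/w3.png

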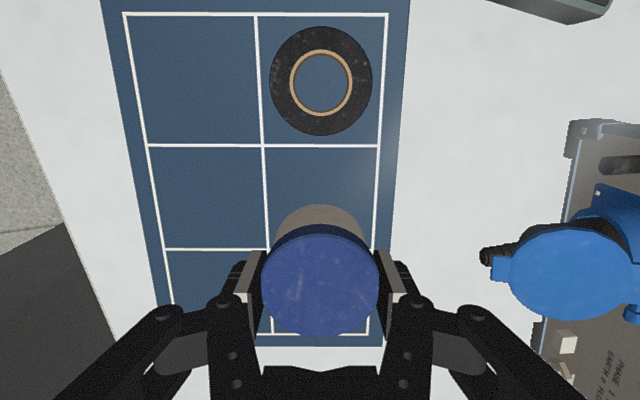

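Jar held upright over the middle back square, lid centre at pixel (322,285). Lowering.

Emit:
arm_command:
  slide:
    - [0, 0.1, 2.5]
    - [0, 0.1, 5]
    - [0, 0.1, 6.5]
    - [0, 0.1, 7.2]
    - [0, 0.1, 7.4]
  spin: [0, 0, 0, 0, 0]

```text
clock: 11.6
eef_pos: [0.5393, 0.2501, -0.0035]
tool_rot: [0.756, 0.654, 0.0, 0.0]
ft_force: [0.0, -0.4, -1.4]
grip_width: 0.0511
grasp_force: 62.6
```

Emit:
arm_command:
  slide:
    - [0, 0, 0]
    - [0, 0, 0]
    - [0, 0, 0.1]
    - [0, 0, 0.1]
    - [0, 0, 0.1]
  spin: [0, 0, 0, 0, 0]

```text
clock: 12.22
eef_pos: [0.5393, 0.2501, -0.0043]
tool_rot: [0.756, 0.654, 0.0, 0.0]
ft_force: [-0.4, -0.0, -0.6]
grip_width: 0.0508
grasp_force: 62.7
```

Emit:
arm_command:
  slide:
    - [0, 0, 0]
    - [0, 0, 0]
    - [0, 0, 0]
    - [0, 0, 0]
    - [0, 0, 0]
  spin: [0, 0, 0, 0, 0]
  jaw: 7.5

```text
clock: 12.85
eef_pos: [0.5392, 0.25, -0.0046]
tool_rot: [0.756, 0.654, 0.0, -0.0]
ft_force: [0.6, 0.6, -0.0]
grip_width: 0.0751
grasp_force: 0.0
```

Emit:
arm_command:
  slide:
    - [0, 0, -2.5]
    - [0, 0, -6]
    - [0, 0, -10]
    - [0, 0, -14]
    - [0, 0, -14]
  spin: [0, 0, 0, 0, 0]
  jaw: 8.5

```text
clock: 13.48
eef_pos: [0.5418, 0.2513, 0.1398]
tool_rot: [0.756, 0.654, 0.004, 0.001]
ft_force: [-0.8, 0.6, -0.0]
grip_width: 0.0851
grasp_force: 0.0
```

Run:
```python
from h import *
c=camera("wrist"); c=camera("wrist"); P=cloud(c); print("jar",rect(c,win(P,.539,.25,.05),.041,.056), fitmat(c,(.4972,.2567,-.1495),11,1.5))
t=camera("top"); PT=cloud(t); print("spool",rect(t,win(PT,.4585,-.358,.05),.035,.05),rect(t,win(PT,.55,.3345,.05),.012,.03))
go(.4585,-.358,.13,-8.6)
```

```text
jar (array([538.2, 250.2,  52.7,  52.1,  83. ]), np.int32(2921)) (array([ 0.4955,  0.2559, -0.1481]), np.float64(-83.51298522949219))Traceback (most recent call last):
  File "<stdin>", line 3, in <module>
  File "h.py", line 18, in rect
    n,l,s,_=cv2.connectedComponentsWithStats(m.astype(np.uint8)); k=1+np.argmax(s[1:,4])
                                                                      ~~~~~~~~~^^^^^^^^^
    return _wrapfunc(a, 'argmax', axis=axis, out=out, **kwds)
    return bound(*args, **kwds)
ValueError: attempt to get argmax of an empty sequence
```

Jar landed at (0.538, 0.250), on target. Going to the spool, keeping clear of the instrument.

Emit:
arm_command:
  slide:
    - [-5.8, -1.9, 0]
    - [-11.7, -3.6, 0]
    - [-17.6, -5, 0]
    - [-23.5, -6, 0]
    - [-29.3, -6.7, 0]
  spin: [0, 0, 0, 0, 0]

```text
clock: 14.25
eef_pos: [0.4283, -0.0317, 0.1339]
tool_rot: [0.756, 0.654, -0.001, -0.001]
ft_force: [0.4, -1.3, 0.1]
grip_width: 0.0848
grasp_force: 0.0
```

Emit:
arm_command:
  slide:
    - [-6, 1, 0]
    - [-12, 2.5, 0]
    - [-18, 4, 0]
    - [-24, 5.5, 0]
    - [-29.5, 7, 0]
  spin: [0, 0, 0, 0, 0]

```text
clock: 14.88
eef_pos: [0.4561, -0.3338, 0.1335]
tool_rot: [0.757, 0.654, -0.0, -0.002]
ft_force: [2.0, 0.0, -0.3]
grip_width: 0.0845
grasp_force: 0.0
```

Emit:
arm_command:
  slide:
    - [-1, 0.3, 0]
    - [-2.5, 0.7, 2]
    - [-2.5, 0.7, 5]
    - [-2.5, 0.7, 7]
    - [-2.5, 0.7, 7]
  spin: [0, 0, 0, 0, 0]

```text
clock: 15.5
eef_pos: [0.4584, -0.3551, 0.0619]
tool_rot: [0.756, 0.655, -0.001, -0.004]
ft_force: [-0.8, -0.1, 0.5]
grip_width: 0.0851
grasp_force: 0.0
```

Run:
```python
from h import *
c=camera("wrist"); c=camera("wrist"); P=cloud(c); r=rect(c,win(P,.4585,-.358,.05),.036,.05); print("spool",r); save(c,"w4.png")
go(r[0][0]/1000,r[0][1]/1000,-.012,-8.6)
```

```text
spool (array([ 457.4, -359. ,   62.7,   61.9,   -2.4]), np.int32(6349))
clock 15.6 pos [ 0.4604 -0.3569  0.0649] yaw -8.2 w 0.085 slide [-0.26 -0.26  7.69] spin 0.4 j [-0.66  0.49  0.    1.08  0.    1.05] tool z [-0.001  0.001 -1.   ]
```

View pics/w4.png

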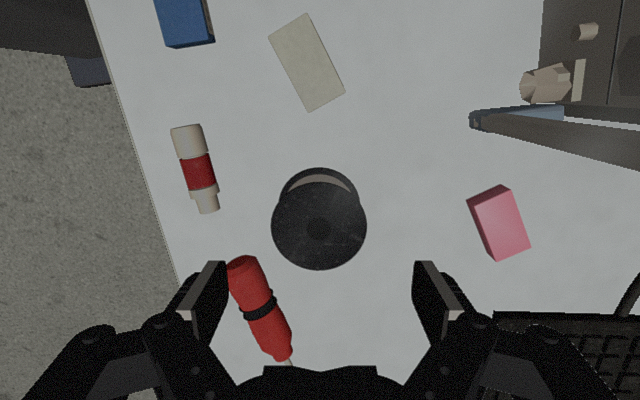

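Spool centred at pixel (320,220) between the fingers; the screwdriver and adaptor are clear of where the fingers land.

Emit:
arm_command:
  slide:
    - [-0.2, -0.2, 2.5]
    - [-0.2, -0.2, 5]
    - [-0.2, -0.2, 7]
    - [-0.2, -0.2, 7.6]
    - [-0.2, -0.2, 7.6]
  spin: [0, 0, 0, 0, 0]

```text
clock: 16.23
eef_pos: [0.4588, -0.3598, -0.0099]
tool_rot: [0.756, 0.654, 0.0, 0.0]
ft_force: [0.2, -0.2, 0.5]
grip_width: 0.0851
grasp_force: 0.0
```

Emit:
arm_command:
  slide:
    - [0, 0, 0]
    - [0, 0, 0]
    - [0, 0, 0]
    - [0, 0, 0]
    - [0, 0, 0]
  spin: [0, 0, 0, 0, 0]
  jaw: 5.5

```text
clock: 16.85
eef_pos: [0.4593, -0.3605, -0.0087]
tool_rot: [0.756, 0.654, 0.0, 0.001]
ft_force: [-0.9, 0.9, 5.2]
grip_width: 0.0602
grasp_force: 66.0
```

Emit:
arm_command:
  slide:
    - [0, 0, -1.5]
    - [0, 0, -4]
    - [0, 0, -8]
    - [0, 0, -12]
    - [0, 0, -12]
  spin: [0, 0, 0, 0, 0]

```text
clock: 17.48
eef_pos: [0.4607, -0.3616, 0.1139]
tool_rot: [0.756, 0.654, 0.001, 0.004]
ft_force: [-0.1, -0.4, -3.6]
grip_width: 0.0603
grasp_force: 66.1
```

Run:
```python
from h import *
go(.42,-.03,.12,-8.6)
```

```text
clock 17.48 pos [ 0.4607 -0.3616  0.1139] yaw -8.3 w 0.0603 slide [32.22 -8.81 -0.82] spin 0.3 j [-0.67  0.45  0.07  1.18  0.    1.05] tool z [ 0.007 -0.005 -1.   ]
```

Emit:
arm_command:
  slide:
    - [5.8, -1.8, 0]
    - [11.6, -3.6, 0]
    - [17.4, -5.4, 0]
    - [23.2, -7, 0]
    - [29, -8, 0]
  spin: [-9, -18, -27, -36, -45]

```text
clock: 18.1
eef_pos: [0.4189, -0.0593, 0.1082]
tool_rot: [0.447, 0.895, -0.0, -0.001]
ft_force: [2.3, 0.2, -3.4]
grip_width: 0.06
grasp_force: 66.2
```

Run:
```python
from h import *
go(.4412,.1784,.1,81.4)
```

```text
clock 18.1 pos [ 0.4189 -0.0593  0.1082] yaw 37.0 w 0.06 slide [17.65 16.07  0.83] spin -44.4 j [-0.14  0.16 -0.35  1.06  0.    0.79] tool z [-0.002  0.001 -1.   ]
```

Emit:
arm_command:
  slide:
    - [3.7, 3.2, 0]
    - [7.4, 6.4, 0]
    - [11.1, 9.7, 0]
    - [14.8, 13, 0]
    - [17.6, 16.1, 0]
  spin: [-9, -18, -27, -36, -44.4]

```text
clock: 18.73
eef_pos: [0.4434, 0.1775, 0.1081]
tool_rot: [0.075, 0.997, -0.001, -0.001]
ft_force: [1.3, 0.1, -3.2]
grip_width: 0.0601
grasp_force: 66.2
```

Emit:
arm_command:
  slide:
    - [0, 0, 1.5]
    - [0, 0, 3]
    - [0, 0, 4]
    - [0, 0, 4]
    - [0, 0, 4]
  spin: [0, 0, 0, 0, 0]

```text
clock: 19.35
eef_pos: [0.4451, 0.176, 0.0696]
tool_rot: [0.078, 0.997, 0.0, 0.0]
ft_force: [0.4, -0.4, -2.8]
grip_width: 0.0603
grasp_force: 66.3
```

Run:
```python
from h import *
c=camera("wrist"); c=camera("wrist"); save(c,"w5.png"); P=cloud(c)
print("spool",rect(c,win(P,.4415,.1784,.05)&(c["pixels"].max(-1)<90),.1,.122), np.round(np.percentile(P[win(P,.4415,.1784,.02)][:,2],[5,50,95]),4))
print(fitmat(c,(.4964,.2563,-.149),11,1.5))
go(.4415,.1784,-.005,81.4)
```

```text
spool (array([441.3, 174.3,  68.9,  63.8,  42.8]), np.int32(14916)) [0.0032 0.1194 0.1802]
(array([ 0.4952,  0.2557, -0.1481]), np.float64(-58.86302947998047))
clock 19.45 pos [0.4455 0.1762 0.07  ] yaw 81.1 w 0.0599 slide [0.43 0.15 7.5 ] spin -0.3 j [ 0.38  0.3  -0.28  0.99  0.    0.53] tool z [ 0.001  0.001 -1.   ]
```

View pics/w5.png

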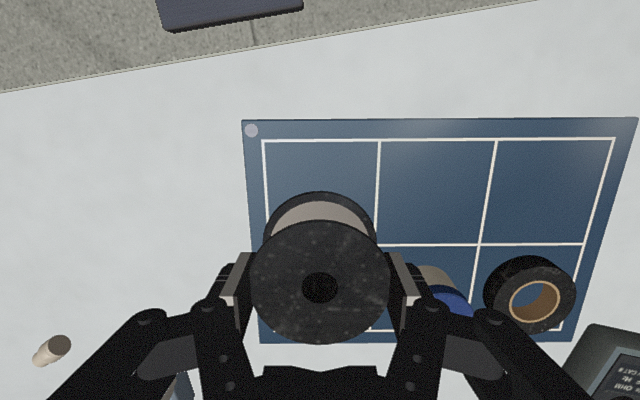

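Spool held level over the front-right square, hub at pixel (320,288). Lowering.

Emit:
arm_command:
  slide:
    - [0.3, 0.2, 2.5]
    - [0.3, 0.2, 5]
    - [0.3, 0.2, 6.5]
    - [0.3, 0.2, 7.2]
    - [0.3, 0.2, 7.4]
  spin: [0, 0, 0, 0, 0]

```text
clock: 20.08
eef_pos: [0.4425, 0.1786, -0.0044]
tool_rot: [0.078, 0.997, 0.0, 0.0]
ft_force: [0.5, 0.3, -2.1]
grip_width: 0.0602
grasp_force: 66.3
```

Emit:
arm_command:
  slide:
    - [0, 0, 0]
    - [0, 0, 0]
    - [0, 0, 0]
    - [0, 0, 0]
    - [0, 0, 0]
  spin: [0, 0, 0, 0, 0]

```text
clock: 20.7
eef_pos: [0.4423, 0.1786, -0.0045]
tool_rot: [0.078, 0.997, 0.0, 0.0]
ft_force: [-0.5, 0.2, -2.4]
grip_width: 0.0603
grasp_force: 66.3
```

Emit:
arm_command:
  slide:
    - [0, 0, 0]
    - [0, 0, 0]
    - [0, 0, 0]
    - [0, 0, 0]
    - [0, 0, 0]
  spin: [0, 0, 0, 0, 0]
  jaw: 8

```text
clock: 21.32
eef_pos: [0.4423, 0.1786, -0.0045]
tool_rot: [0.078, 0.997, 0.0, 0.0]
ft_force: [-0.3, 0.8, 0.2]
grip_width: 0.0797
grasp_force: 0.0
```

Emit:
arm_command:
  slide:
    - [0, 0, -2.5]
    - [0, 0, -6]
    - [0, 0, -10]
    - [0, 0, -14]
    - [0, 0, -14]
  spin: [0, 0, 0, 0, 0]
  jaw: 5.5

```text
clock: 21.95
eef_pos: [0.4448, 0.1796, 0.1389]
tool_rot: [0.078, 0.997, 0.002, 0.003]
ft_force: [0.7, -0.1, -0.2]
grip_width: 0.0551
grasp_force: 0.0
```

Run:
```python
from h import *
c=camera("wrist"); c=camera("wrist"); P=cloud(c); print("spool",rect(c,win(P,.4412,.1784,.05),.041,.056), fitmat(c,(.496,.256,-.148),11,1.5))
go(.4621,-.153,.08,-25.1)
```

```text
spool (array([440.9, 178.8,  62.4,  62.2, -67.3]), np.int32(3868)) (array([ 0.4948,  0.2556, -0.1476]), np.float64(-69.59638214111328))
clock 22.05 pos [0.4422 0.1786 0.1354] yaw 81.1 w 0.055 slide [ -7.09 -32.45   5.53] spin -73.8 j [ 0.38  0.24 -0.18  1.15 -0.    0.54] tool z [ 0.  0. -1.]
```

Emit:
arm_command:
  slide:
    - [-1.2, -5.4, 0]
    - [-2.4, -10.8, 0]
    - [-3.5, -16.2, 0]
    - [-4.7, -21.6, 0]
    - [-5.9, -27, 0]
  spin: [-10, -20, -30, -40, -50]

```text
clock: 22.68
eef_pos: [0.4572, -0.0854, 0.1336]
tool_rot: [-0.324, 0.946, 0.001, -0.001]
ft_force: [0.9, 0.0, 0.2]
grip_width: 0.0546
grasp_force: 0.0
```

Run:
```python
from h import *
go(.4621,-.153,.07,-25.1)
```

```text
clock 22.68 pos [ 0.4572 -0.0854  0.1336] yaw 127.8 w 0.0546 slide [ 3.74 -5.66  6.35] spin -27.1 j [-0.18  0.22 -0.21  1.15  0.   -0.84] tool z [-0.003  0.001 -1.   ]
```

Emit:
arm_command:
  slide:
    - [1.5, -2.5, 1]
    - [3.2, -5.0, 3]
    - [3.2, -5.0, 5.5]
    - [3.2, -5.0, 5.5]
    - [3.2, -5.0, 5.5]
  spin: [-10, -20, -24, -24, -24]

```text
clock: 23.3
eef_pos: [0.4632, -0.1429, 0.0802]
tool_rot: [-0.511, 0.86, 0.001, -0.0]
ft_force: [-0.9, 0.1, -0.3]
grip_width: 0.0551
grasp_force: 0.0
```

Run:
```python
from h import *
c=camera("wrist"); c=camera("wrist"); save(c,"w6.png"); P=cloud(c); r=rect(c,win(P,.4621,-.153,.045),.011,.02)[0]; print("red",r)
m=(P[...,2]>.06)&win(P,.462,-.153,.05)&(c["range_z"]>0); print("tips",np.round(np.percentile(P[m][:,2],[0,.5,1,5]),4))
go(r[0]/1000,r[1]/1000,0,r[4]+90)
```

```text
red [ 461.5 -154.4   52.3   28.3   66.1]
tips [0.1111 0.1159 0.1178 0.128 ]
clock 23.4 pos [ 0.4642 -0.143   0.0811] yaw 151.5 w 0.0552 slide [ 1.13 -0.29  8.11] spin -4.6 j [-0.3   0.3  -0.25  1.02  0.   -1.37] tool z [ 0.001 -0.    -1.   ]
```

View pics/w6.png

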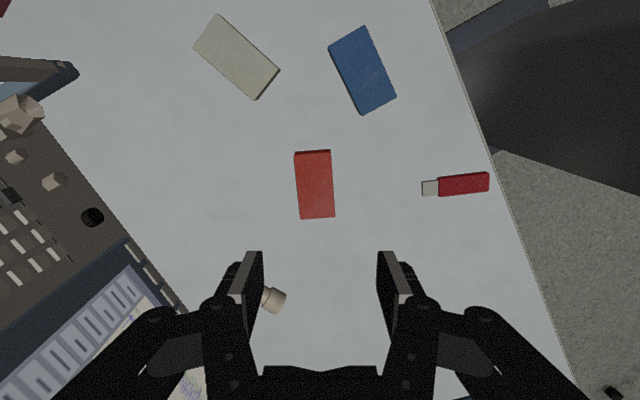

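Red box at pixel (315,183) between the fingers; tips sit 30 mm above the reported z at this opening. Descending.

Emit:
arm_command:
  slide:
    - [1.1, -0.3, 2]
    - [1.1, -0.3, 5]
    - [1.1, -0.3, 7]
    - [1.1, -0.3, 7]
    - [1.1, -0.3, 7]
  spin: [-4.6, -4.6, -4.6, -4.6, -4.6]

```text
clock: 24.02
eef_pos: [0.4621, -0.1544, 0.0116]
tool_rot: [-0.545, 0.838, -0.001, 0.001]
ft_force: [-0.8, 0.5, 0.6]
grip_width: 0.0548
grasp_force: 0.0
```

Run:
```python
from h import *
c=camera("wrist"); P=cloud(c); r=rect(c,win(P,.4621,-.153,.045),.011,.02)[0]; print("red",r)
go(.4615,-.1544,-.022,156)
```

```text
red [ 461.4 -154.5   52.4   28.4   66.1]
clock 24.07 pos [ 0.4623 -0.1545  0.0118] yaw 156.1 w 0.0552 slide [0.02 0.09 3.38] spin 0.1 j [-0.32  0.39 -0.33  0.85  0.   -1.48] tool z [ 0.003 -0.001 -1.   ]
```

Emit:
arm_command:
  slide:
    - [0, 0.1, 1.5]
    - [0, 0.1, 2.8]
    - [0, 0.1, 3.2]
    - [0, 0.1, 3.2]
    - [0, 0.1, 3.2]
  spin: [0, 0, 0, 0, 0]

```text
clock: 24.7
eef_pos: [0.4605, -0.1541, -0.0212]
tool_rot: [-0.545, 0.838, -0.0, 0.0]
ft_force: [-0.0, -0.1, 0.2]
grip_width: 0.0548
grasp_force: 0.0
```

Emit:
arm_command:
  slide:
    - [0, 0, 0]
    - [0, 0, 0]
    - [0, 0, 0]
    - [0, 0, 0]
    - [0, 0, 0]
  spin: [0, 0, 0, 0, 0]
  jaw: 2

```text
clock: 25.32
eef_pos: [0.4606, -0.1541, -0.0209]
tool_rot: [-0.545, 0.838, -0.001, 0.0]
ft_force: [0.6, 0.2, 4.9]
grip_width: 0.0262
grasp_force: 59.6
```

Emit:
arm_command:
  slide:
    - [0, 0, -1.5]
    - [0, 0, -4]
    - [0, 0, -7]
    - [0, 0, -10]
    - [0, 0, -12]
  spin: [0, 0, 0, 0, 0]

```text
clock: 25.95
eef_pos: [0.4606, -0.1541, 0.1006]
tool_rot: [-0.545, 0.838, -0.001, 0.001]
ft_force: [-0.5, -0.2, -0.8]
grip_width: 0.0261
grasp_force: 59.1
```

Run:
```python
from h import *
x,y=np.array([.4955,.2560])+[-.0425*.989+.085*.148,.0425*.148+.085*.989]; print(x,y)
go(x,y,.09,81.5)
```

```text
0.4660475 0.346355
clock 25.95 pos [ 0.4606 -0.1541  0.1006] yaw 156.1 w 0.0261 slide [-45.96  19.81   1.03] spin 74.6 j [-0.32  0.28 -0.22  1.07  0.   -1.48] tool z [ 0.002 -0.001 -1.   ]
```

Emit:
arm_command:
  slide:
    - [-5.4, 2.3, 0]
    - [-10.8, 4.6, 0]
    - [-16.2, 7, 0]
    - [-21.6, 9.3, 0]
    - [-27, 11.6, 0]
  spin: [10, 20, 30, 40, 50]

```text
clock: 26.58
eef_pos: [0.4638, 0.1176, 0.0993]
tool_rot: [-0.17, 0.986, -0.0, 0.0]
ft_force: [0.9, 0.4, -0.4]
grip_width: 0.0256
grasp_force: 59.1
```

Run:
```python
from h import *
c=camera("wrist");c=camera("wrist");c=camera("wrist");go(.466,.3464,.08,81.5)
```

```text
clock 26.73 pos [0.4638 0.1183 0.099 ] yaw 110.2 w 0.026 slide [-8.08 21.34  1.9 ] spin 28.7 j [ 0.25  0.27 -0.24  1.06  0.   -0.1 ] tool z [ 0.001  0.    -1.   ]
```

Emit:
arm_command:
  slide:
    - [-1.9, 5.3, 0]
    - [-4, 10.7, 0]
    - [-6, 16, 0]
    - [-8.1, 21.3, 0]
    - [-8.1, 21.3, 0]
  spin: [8, 16, 22, 28, 28.5]

```text
clock: 27.35
eef_pos: [0.4682, 0.3463, 0.0984]
tool_rot: [0.073, 0.997, 0.0, 0.0]
ft_force: [0.8, -0.9, -0.4]
grip_width: 0.026
grasp_force: 59.3
```

Emit:
arm_command:
  slide:
    - [0, 0, 1]
    - [0, 0, 3]
    - [0, 0, 3]
    - [0, 0, 3]
    - [0, 0, 3]
  spin: [0, 0, 0, 0, 0]

```text
clock: 27.98
eef_pos: [0.4685, 0.3435, 0.0694]
tool_rot: [0.076, 0.997, 0.0, 0.001]
ft_force: [-0.9, -0.2, -0.4]
grip_width: 0.0261
grasp_force: 59.3
```

Run:
```python
from h import *
c=camera("wrist");c=camera("wrist"); P=cloud(c); save(c,"w7.png"); I=c["pixels"].astype(int); h=cv2.cvtColor(c["pixels"],cv2.COLOR_RGB2HSV)
m=(I[...,0]>I[...,2]+60)&win(P,.466,.346,.06)&(P[...,2]>.06)&(h[...,1]>120); print("box",m.sum(), rect(c,m,.095,.125), np.percentile(P[m][:,2],[2,50,98]))
print(fitmat(c,(.4955,.256,-.148),11,1.5)); go(.466,.3464,-.016,81.5)
```

```text
box 5667 (array([467.8, 343.9,  52.8,  27.9,  -8.7]), np.int32(5650)) [0.10113071 0.10464418 0.10579581]
(array([ 0.4954,  0.2562, -0.1492]), np.float64(-64.36976623535156))
clock 28.07 pos [0.4683 0.3438 0.0693] yaw 81.3 w 0.026 slide [0.28 0.21 8.53] spin -0.2 j [ 0.63  0.49  0.    1.09 -0.    0.78] tool z [ 0.001  0.001 -1.   ]
```

View pics/w7.png

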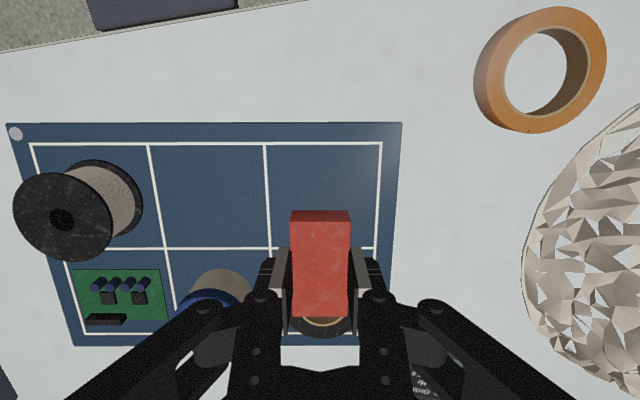

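Red box held square over the front-left square, pixel (320,265); tape clear. Lowering.

Emit:
arm_command:
  slide:
    - [0.2, 0.2, 3]
    - [0.2, 0.2, 6]
    - [0.2, 0.2, 7.8]
    - [0.2, 0.2, 8.3]
    - [0.2, 0.2, 8.4]
  spin: [0, 0, 0, 0, 0]

```text
clock: 28.7
eef_pos: [0.4664, 0.3463, -0.0152]
tool_rot: [0.075, 0.997, 0.0, 0.0]
ft_force: [0.4, -0.2, -0.2]
grip_width: 0.0264
grasp_force: 59.3
```

Emit:
arm_command:
  slide:
    - [0, 0, 0]
    - [0, 0, 0]
    - [0, 0, 0.1]
    - [0, 0, 0.1]
    - [0, 0, 0.1]
  spin: [0, 0, 0, 0, 0]

```text
clock: 29.32
eef_pos: [0.4661, 0.346, -0.0165]
tool_rot: [0.075, 0.997, -0.0, 0.0]
ft_force: [-0.5, -0.2, -0.1]
grip_width: 0.0259
grasp_force: 59.3
```

Emit:
arm_command:
  slide:
    - [0, 0, 0]
    - [0, 0, 0]
    - [0, 0, 0]
    - [0, 0, 0]
    - [0, 0, 0]
  spin: [0, 0, 0, 0, 0]
  jaw: 5.5

```text
clock: 29.95
eef_pos: [0.4661, 0.346, -0.0165]
tool_rot: [0.075, 0.997, 0.0, -0.0]
ft_force: [-0.1, -0.2, -0.3]
grip_width: 0.0548
grasp_force: 0.0
```

Emit:
arm_command:
  slide:
    - [0, 0, -2]
    - [0, 0, -5]
    - [0, 0, -9]
    - [0, 0, -13]
    - [0, 0, -13]
  spin: [0, 0, 0, 0, 0]

```text
clock: 30.58
eef_pos: [0.4686, 0.3479, 0.1176]
tool_rot: [0.075, 0.997, 0.003, 0.003]
ft_force: [0.4, 0.2, -0.2]
grip_width: 0.055
grasp_force: 0.0
```

Run:
```python
from h import *
c=camera("wrist");c=camera("wrist");c=camera("wrist"); P=cloud(c); print("red",rect(c,win(P,.466,.346,.04),.014,.03), fitmat(c,(.4955,.256,-.148),11,1.5))
go(.394,-.2084,.07,1)
```

```text
red (array([465.4, 346.1,  52. ,  28.2,  -8.8]), np.int32(1920)) (array([ 0.4949,  0.2561, -0.1502]), np.float64(-73.70269012451172))
clock 30.73 pos [0.4655 0.3456 0.1126] yaw 81.3 w 0.0548 slide [ -1.27 -55.84   4.32] spin 80.3 j [ 0.64  0.45  0.07  1.19 -0.    0.79] tool z [-0.001 -0.001 -1.   ]
```

Red box landed at (0.465, 0.346), on target. Now the blue box.

Emit:
arm_command:
  slide:
    - [-0.2, -5.7, 0]
    - [-0.3, -11.4, 0]
    - [-0.5, -17, 0]
    - [-0.6, -22.7, 0]
    - [-0.7, -28.3, 0]
  spin: [8.5, 17, 25.5, 34, 42.5]

```text
clock: 31.35
eef_pos: [0.4287, 0.0633, 0.1119]
tool_rot: [0.434, 0.901, -0.001, -0.001]
ft_force: [1.5, 0.0, -0.2]
grip_width: 0.0552
grasp_force: 0.0
```

Run:
```python
from h import *
c=camera("wrist");c=camera("wrist");c=camera("wrist");go(.394,-.2084,.08,1)
```

```text
clock 31.5 pos [0.4287 0.0628 0.1121] yaw 38.6 w 0.0549 slide [-19.04 -19.61   3.24] spin 37.6 j [ 0.15  0.18 -0.32  1.07  0.    1.04] tool z [-0.003 -0.    -1.   ]
```

Emit:
arm_command:
  slide:
    - [-4.2, -4.2, 0]
    - [-8.5, -8.6, 0]
    - [-12.8, -13, 0.5]
    - [-17, -17.4, 1.5]
    - [-19, -19.6, 3]
  spin: [8, 16, 24, 32, 37.6]

```text
clock: 32.12
eef_pos: [0.3974, -0.2074, 0.0826]
tool_rot: [0.701, 0.713, 0.0, 0.0]
ft_force: [0.3, 0.5, 0.1]
grip_width: 0.0547
grasp_force: 0.0
```

Run:
```python
from h import *
for i in range(4): c=camera("wrist")
P=cloud(c); r=rect(c,win(P,.394,-.2084,.045),.011,.02)[0]; print("blue",r); save(c,"w8.png")
go(r[0]/1000,r[1]/1000,-.021,r[4]+90)
```

```text
blue [ 393.4 -210.    52.3   27.9  -89.8]
clock 32.33 pos [ 0.3967 -0.2046  0.0825] yaw 1.3 w 0.0551 slide [-0.55 -0.32 10.35] spin 1.1 j [-0.48  0.23 -0.34  1.    0.    1.07] tool z [-0.002  0.002 -1.   ]
```

View pics/w8.png

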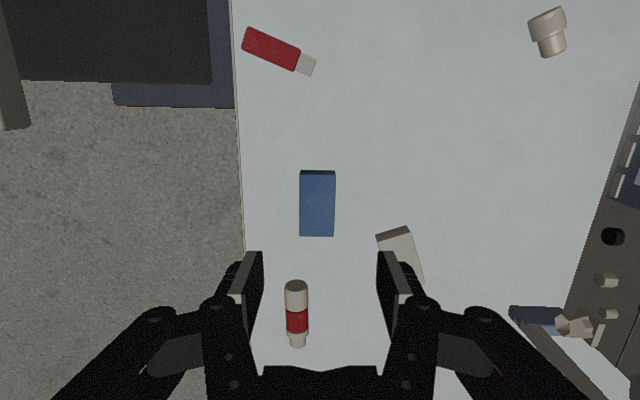

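Blue box at pixel (318,203) between the fingers, with the white box corner clear on the right. Descending with a narrower opening.

Emit:
arm_command:
  slide:
    - [-0.5, -0.3, 3]
    - [-0.5, -0.3, 6]
    - [-0.5, -0.3, 7.5]
    - [-0.5, -0.3, 7.5]
    - [-0.5, -0.3, 7.5]
  spin: [1, 1, 1, 1, 1]
  jaw: 4.8

```text
clock: 32.95
eef_pos: [0.3952, -0.2101, 0.0092]
tool_rot: [0.705, 0.71, 0.0, 0.001]
ft_force: [-0.0, 0.1, 0.8]
grip_width: 0.0479
grasp_force: 0.0
```

Run:
```python
from h import *
for i in range(2): c=camera("wrist")
P=cloud(c); r=rect(c,win(P,.394,-.2084,.045),.011,.02)[0]; print("blue",r)
go(.3934,-.21,-.021,.2)
```

```text
blue [ 393.1 -209.8   52.4   28.5  -89.8]
clock 33.05 pos [ 0.3952 -0.2107  0.0094] yaw 0.3 w 0.0481 slide [ 0.07 -0.19  3.04] spin 0.1 j [-0.49  0.33 -0.44  0.8   0.    1.08] tool z [ 0.002 -0.001 -1.   ]
```

Emit:
arm_command:
  slide:
    - [0, -0.2, 1.5]
    - [0, -0.2, 2.7]
    - [0, -0.2, 2.9]
    - [0, -0.2, 2.9]
    - [0, -0.2, 2.9]
  spin: [0, 0, 0, 0, 0]

```text
clock: 33.67
eef_pos: [0.3925, -0.211, -0.0202]
tool_rot: [0.706, 0.709, 0.0, 0.0]
ft_force: [0.4, -0.4, -0.4]
grip_width: 0.0482
grasp_force: 0.0
```

Emit:
arm_command:
  slide:
    - [0, 0, 0]
    - [0, 0, 0]
    - [0, 0, 0]
    - [0, 0, 0]
    - [0, 0, 0]
  spin: [0, 0, 0, 0, 0]
  jaw: 2

```text
clock: 34.3
eef_pos: [0.3925, -0.211, -0.0199]
tool_rot: [0.706, 0.709, 0.0, 0.001]
ft_force: [-0.8, 1.2, 4.9]
grip_width: 0.0257
grasp_force: 59.4
```

Emit:
arm_command:
  slide:
    - [0, 0, -1.5]
    - [0, 0, -4]
    - [0, 0, -7]
    - [0, 0, -10]
    - [0, 0, -12]
  spin: [0, 0, 0, 0, 0]

```text
clock: 34.92
eef_pos: [0.3925, -0.211, 0.1008]
tool_rot: [0.706, 0.709, 0.0, 0.001]
ft_force: [-0.2, -0.2, -0.5]
grip_width: 0.0258
grasp_force: 59.2
```

Run:
```python
from h import *
go(.4654,.3461,.1,81.2)
```

```text
clock 34.92 pos [ 0.3925 -0.211   0.1008] yaw 0.2 w 0.0258 slide [5.568e+01 7.520e+00 5.000e-02] spin -81.0 j [-0.49  0.21 -0.32  1.04  0.    1.07] tool z [ 0.001 -0.001 -1.   ]
```

Emit:
arm_command:
  slide:
    - [5.7, 0.8, 0]
    - [11.4, 1.5, 0]
    - [17, 2.3, 0]
    - [22.7, 3, 0]
    - [28, 3.8, 0]
  spin: [-8.5, -17, -25.5, -34, -42]

```text
clock: 35.55
eef_pos: [0.4288, 0.0712, 0.0995]
tool_rot: [0.403, 0.915, 0.0, 0.0]
ft_force: [1.0, -0.4, -0.4]
grip_width: 0.0257
grasp_force: 59.2
```

Run:
```python
from h import *
for i in range(3): c=camera("wrist")
go(.4654,.3461,.1,81.2)
```

```text
clock 35.7 pos [0.429  0.0716 0.0993] yaw 42.5 w 0.0259 slide [17.76 21.24 -0.07] spin -38.7 j [ 0.17  0.19 -0.34  1.04 -0.    0.99] tool z [ 0.  0. -1.]
```

Emit:
arm_command:
  slide:
    - [4, 4.5, 0]
    - [8, 9, 0]
    - [12, 13.5, 0]
    - [16, 18.5, 0]
    - [17.7, 21.2, 0]
  spin: [-8.5, -17, -25, -33, -38.7]

```text
clock: 36.33
eef_pos: [0.4674, 0.3444, 0.0991]
tool_rot: [0.077, 0.997, -0.0, 0.0]
ft_force: [0.6, -0.9, -0.1]
grip_width: 0.0261
grasp_force: 59.2
```

Emit:
arm_command:
  slide:
    - [0, 0, 1]
    - [0, 0, 3]
    - [0, 0, 3]
    - [0, 0, 3]
    - [0, 0, 3]
  spin: [0, 0, 0, 0, 0]

```text
clock: 36.95
eef_pos: [0.4675, 0.3425, 0.0704]
tool_rot: [0.08, 0.997, 0.0, 0.001]
ft_force: [1.0, -0.3, -0.1]
grip_width: 0.0262
grasp_force: 59.3
```

Run:
```python
from h import *
for i in range(2): c=camera("wrist")
P=cloud(c); save(c,"w9.png"); h=cv2.cvtColor(c["pixels"],cv2.COLOR_RGB2HSV)
m=(h[...,0]>95)&(h[...,0]<130)&(h[...,1]>90)&win(P,.466,.346,.05)&(P[...,2]>.06); print("box",m.sum(), rect(c,m,.095,.125), np.percentile(P[m][:,2],[2,50,98]))
go(.4654,.3461,0,81.2)
```

```text
box 6938 (array([466.1, 343. ,  52.3,  27.9,  -9. ]), np.int32(5595)) [0.09696911 0.10484251 0.18064205]
clock 37.05 pos [0.4674 0.3429 0.0703] yaw 80.9 w 0.0261 slide [0.26 0.28 7.03] spin -0.3 j [ 0.63  0.48 -0.    1.09 -0.    0.79] tool z [ 0.001  0.001 -1.   ]
```

Emit:
arm_command:
  slide:
    - [0.1, 0.3, 2]
    - [0.1, 0.3, 4]
    - [0.1, 0.3, 5.5]
    - [0.1, 0.3, 6.2]
    - [0.1, 0.3, 6.2]
  spin: [0, 0, 0, 0, 0]

```text
clock: 37.67
eef_pos: [0.4662, 0.3459, 0.0072]
tool_rot: [0.079, 0.997, -0.0, -0.0]
ft_force: [0.0, 0.1, -0.5]
grip_width: 0.0258
grasp_force: 59.3
```

Run:
```python
from h import *
for i in range(2): c=camera("wrist")
P=cloud(c); h=cv2.cvtColor(c["pixels"],cv2.COLOR_RGB2HSV); I=c["pixels"].astype(int); 
m=(h[...,0]>95)&(h[...,0]<130)&(h[...,1]>90)&win(P,.466,.346,.05); print("blue", rect(c,m,.025,.08),np.median(P[m&(P[...,2]>.03)&(P[...,2]<.07)][:,2]))
go(.4654,.3461,0,81.2)
```

```text
blue (array([464.9, 346.5,  52.8,  27.9,  -8.9]), np.int32(5935)) 0.04196767492961996
clock 37.77 pos [0.4668 0.3464 0.0081] yaw 80.9 w 0.0262 slide [ 0.13 -0.05  0.81] spin -0.3 j [ 0.64  0.55 -0.07  0.95  0.    0.8 ] tool z [ 0.001  0.001 -1.   ]
```

Emit:
arm_command:
  slide:
    - [0, 0, 0.3]
    - [0, 0, 0.5]
    - [0, 0, 0.7]
    - [0, 0, 0.7]
    - [0, 0, 0.7]
  spin: [0, 0, 0, 0, 0]

```text
clock: 38.4
eef_pos: [0.4664, 0.3461, 0.0005]
tool_rot: [0.079, 0.997, 0.0, 0.0]
ft_force: [0.1, 0.9, -0.2]
grip_width: 0.0259
grasp_force: 59.3
```

Emit:
arm_command:
  slide:
    - [0, 0, 0]
    - [0, 0, 0]
    - [0, 0, 0]
    - [0, 0, 0]
    - [0, 0, 0]
  spin: [0, 0, 0, 0, 0]

```text
clock: 39.02
eef_pos: [0.4663, 0.3461, 0.0005]
tool_rot: [0.079, 0.997, 0.0, 0.0]
ft_force: [-0.8, 0.1, 0.0]
grip_width: 0.0258
grasp_force: 59.3
```

Emit:
arm_command:
  slide:
    - [0, 0, 0]
    - [0, 0, 0]
    - [0, 0, 0]
    - [0, 0, 0]
    - [0, 0, 0]
  spin: [0, 0, 0, 0, 0]
  jaw: 5.5

```text
clock: 39.65
eef_pos: [0.4663, 0.346, 0.0004]
tool_rot: [0.079, 0.997, -0.0, -0.0]
ft_force: [-0.1, 0.4, -0.4]
grip_width: 0.0551
grasp_force: 0.0
```

Emit:
arm_command:
  slide:
    - [0, 0, -2]
    - [0, 0, -5]
    - [0, 0, -9]
    - [0, 0, -13]
    - [0, 0, -13]
  spin: [0, 0, 0, 0, 0]

```text
clock: 40.28
eef_pos: [0.4687, 0.3478, 0.1347]
tool_rot: [0.079, 0.997, 0.003, 0.003]
ft_force: [0.3, 0.2, 0.1]
grip_width: 0.0551
grasp_force: 0.0
```

Emit:
arm_command:
  slide:
    - [1, -2, 0]
    - [3, -5, 0]
    - [6, -8, 0]
    - [9, -11, 0]
    - [10, -12, 0]
  spin: [0, 0, 0, 0, 0]

```text
clock: 40.9
eef_pos: [0.3462, 0.2415, 0.1295]
tool_rot: [0.079, 0.997, -0.001, -0.001]
ft_force: [-0.3, 0.1, 0.3]
grip_width: 0.0553
grasp_force: 0.0
```

Run:
```python
from h import *
for i in range(3): c=camera("wrist")
P=cloud(c); save(c,"w10.png"); I=c["pixels"].astype(int); go(.36,.25,.1)
def chk(c):
    P=cloud(c)
    for n,x,y,r,a,b in (("blue",.465,.346,.045,.03,.045),("jar",.538,.25,.045,.041,.056),("spool",.441,.1785,.045,.041,.056),("tape",.55,.334,.04,.014,.03),("white",.465,-.258,.045,.011,.02),("adaptor",.378,-.314,.045,.008,.03)):
        try: print(n,rect(c,win(P,x,y,r),a,b)[0])
        except Exception: print(n,"-")
chk(c); t=camera("top"); chk(t)
m=(I[...,0]>I[...,2]+60)&win(P,.466,.346,.045); print("red px",m.sum(), P[m].mean(0) if m.sum() else 0)
```

```text
clock 41.05 pos [0.3491 0.2436 0.1305] yaw 80.9 w 0.0552 slide [-0.97  0.8   3.05] spin 0 j [ 0.61  0.14 -0.31  1.11  0.    0.77] tool z [ 0.001  0.001 -1.   ]
blue [465.  346.3  53.5  28.4  -7.9]
jar [527.3 253.3  52.8  31.5  74.1]
spool [444.9 189.9  62.5  39.1 -20.6]
tape [577.6 342.2  11.    9.3  86.4]
white -
adaptor -
blue [465.7 346.7  51.1  29.1  -8.6]
jar [539.1 250.2  51.6  51.2  -4. ]
spool [441.8 179.5  61.4  60.8 -53.4]
tape [550.4 334.1  65.2  65.1  17.8]
white [ 465.4 -257.9   52.6   27.7  -70.5]
adaptor [ 378.3 -314.6   62.8   19.1  -88.8]
red px 178 [0.44421202 0.344828   0.01421605]
```

View pics/w10.png

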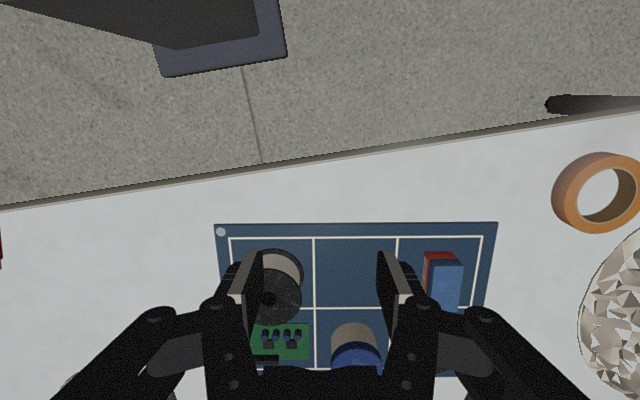

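The picture shows the blue box stacked on the red one at (442,278), the spool at (272,295) in front of the board, and the jar at (355,350) beside it. All measured positions match their targets, and the tape, pale box and adaptor have not moved. Handing in.

```bash
python3 -c "
from workcell import *
print(job_done())"
```

```text
the job is handed in; nothing more can be done
None
```

I placed the jar, the spool and the red box with the blue box on top in their mat squares, let go of everything and handed the job in at about 41 s. The last camera check put each thing within about 2 mm of its target and showed the tape, pale box and adaptor unmoved, but the hand-in returned no verdict.

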